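# Index the carving turntable to its next slot

## Task

Pull the ring of the turntable's spring lock up, swing the turntable anticlockwise (seen from above) to the next slot, and let the ring go so that the pin drops fully home and the table is locked there. The next slot is a hand-set one, so feel for it with the pin riding on the track, and be gentle: never force the table sideways against the pin or press the pin down hard, and do not disturb the glue bottle, screwdriver or offcut.

Things in the scene. Friction and masses are not known exactly. Their poses are not given: they have to be found in the camera images.
- table_axis (a point): a point on the vertical axis of the rotary carving table, 60 mm above the bench. Grey cast base fixed to the bench (radius 100 mm, feet to 135 mm). On it turns an aluminium disc of radius 88 mm, top 59 mm above the bench, carrying a round wooden blank of radius 48 mm in three steel jaws (all below 90 mm).
- ring_centre (a point): centre of the upright steel pull ring, 110 mm from the table axis; 106 mm above the bench when the pin is home, rising with the pin, turning with the table. Ring plane is radial (flat sides face along the travel): outer diameter 40 mm, wire 9 mm thick, hole 22 mm. Pinch it from above across the 9 mm. The dark housing under it (radius 11 mm) ends 80 mm above the bench.
- turntable (a joint): angle of the turntable, rad, 0 in the slot where it starts, growing anticlockwise seen from above; stops at -0.15 and 1.36. Turning it takes about 2 N at the ring with the pin clear, about 4 N with the pin riding on the track, and it stays where it is left.
- index_pin (a joint): how far the ring and pin are pulled up, m: 0 = fully home in a slot, 0.008 to 0.009 = pin tip riding on top of the track, 0.013 = upper stop. A spring pushes it down: about 7 N home, 10 N on the track, 11.5 N at the stop. Let go over a slot it drops home by itself, let go elsewhere it rests on the track.
- start_slot (a point): middle of the starting slot (turntable angle 0), at the top of the flat steel index track: 42 mm above the bench, 92 to 126 mm from the axis, 110 mm in the middle; a clamping lug reaches out to 145 mm. The track is unbroken over the table's whole swing except for two radial slots 12 mm wide: this one and the next.
- pin_tip: the lock pin under the housing, 9 mm thick, round end, entering a slot 9 mm deep with 1.5 mm play each side (origin on its axis, at bench height when home). The next slot is in a darker hand-clamped sector, somewhere from 0.72 to 1.02 rad; not measured. Slid over it at up to 50 mm/s, ring free to sink, the pin drops in and blocks the table. More than 30 N on the pin damages it.
- glue_mid (a point): centre of a white glue bottle, 52 mm in diameter, 120 mm high, standing on the bench, to be left alone
- driver: a screwdriver 190 mm long with a wooden handle lying on the bench (origin in its middle on the underside), to be left alone
- offcut_mid (a point): centre of a round wooden offcut, 64 mm in diameter, 22 mm thick, lying on the bench, to be left alone

How it is judged:
By the outcome, as a careful person would: the job done as asked, in the order asked, and still so for the second after the job is handed in, with the robot touching nothing.
It also fails if it takes over 51 s, if anything falls off the work surface, if the arm or the gripper's body presses on something with over 40 N, if the wrist force passes 120 N, or if a joint passes its speed limit or range.

## Robot

A 6-joint arm with a two-finger parallel gripper is mounted at the origin on the work surface. World frame = base frame: x ahead of the robot, y to its left, z up, the work surface at z = 0. Lengths are in m, angles in rad, forces in N, time in s.
With the tool pointing down it reaches from about 0.35 to 0.875 m from the base axis. Payload 4.2 kg.
Tool frame: the origin (TCP) lies at the very end of the fingers, on their centre line; the grasp point (between the pads) lies 19 mm behind it; z points along the fingers, y is the line along which they close (so a half turn about z gives the same grasp; the last joint's range is limited). The gripper opens to 87 mm and grips with 3 to 60 N. Pads are 19 mm wide; open, the fingers measure 117 mm over their backs; the gripper's body (75 mm by 190 mm) begins 51 mm behind the grasp point.
Start: joints at [0.259, 0.385, 0.008, 0, -1.194, -0.259], TCP at [0.625, 0, 0.223] pointing down, gripper open.
Joint ranges: [-3.14, 3.14], [-1.21, 2.06], [-1.07, 1.41], [-3.16, 2.05], [-2.99, -0.16], [-3.1, 3.1]. Speed limits (rad/s): [2.79, 2.79, 3.14, 3.14, 3.14, 3.14].

## Interface

Orientations are given as a unit quaternion [w, x, y, z].
In Python, from plant import arm gives the robot as it stands.
- The arm moves only by the tool apply_moves, never from a script. Its argument "series" is a list of rows, each a list of 7 numbers: the shift along the tool's x, y, z in m, then the turn, a rotation vector about the tool's x, y, z in rad, then the finger opening in m, from 0 to 0.087. In form: [[x, y, z, rx, ry, rz, hand], ...]. A call has exactly 10 rows; each row shifts and turns the commanded pose from where the row before left it, along the tool's axes as they then stand; what a row does not reach is not made up. A row lasts 1/8 s, in which the tool goes at most 62.5 mm and 10.7 degrees, less where a joint would pass 70% of its speed; a pose out of reach is approached as far as the arm can. A call is refused whole if a number of a shift passes 0.0625 or a number of a turn 0.188, either way. A call with a gripper value outside its range is refused whole. The fingers move at their own pace and stop on an object; "force" is the grip in N (left out, the last holds). Time passes only in rows, so rows that do not move let the fingers close, or fill a call up. It gives the time, the measured TCP pose, the force, the opening and the grip force at its end, in the units of the state.
- arm.state(): the state, without advancing time (a new reading comes with each control period).
- arm.read_camera(name): name is "scene" or "side" or "wrist"; returns a dict with "image" (384x512x3 uint8, red, green, blue), "camera_matrix" (3x3 intrinsics, pixels), "view" (4x4, takes a point from world to camera coordinates); the wrist camera has in their place "mount" (4x4, takes a point from camera to tool coordinates, whose origin is the TCP and whose axes are the flange's). Camera axes: x right, y down, z forward; pixel columns grow to the right and rows downward; lengths in m; the calibration is good to about 2 mm. A picture is of the moment at which its call begins: read the wrist's pose just before it. There is no depth.
- arm.sign_off(): hands the job in; it is judged then, once.
The state is a dict: "time_s": time; "joints": joint angles; "qvel": joint speeds; "tau": joint torques, N m; "tool_pos": TCP position; "tcp_rot": TCP orientation; "ft_force": force on the tool from outside, world axes, zero at the start; "moment": the same for the moment, N m; "gripper_width": finger opening in m; "grasp_force": force on a finger pad.
Only numpy, scipy, OpenCV 4.12 (cv2) and the standard library are available. Lean on these libraries where they do the work, as an engineer would, in place of code of your own. Each camera call takes 0.05 s, during which the arm holds its last target. There are 200 camera calls.

## Working session

There is one attempt and no reset: what is moved stays moved. The work goes in short steps, Python scripts to look and compute and a tool call to move; the robot and the scene stay as the last step left them, time stands still between calls to the robot, and variables do not carry over. Pictures are saved under pics/ and viewed, at most 10 in all, crops included, and the job is handed in when it is done.

Besides the shell and the picture viewer there is one more tool, called after "Emit:" in YAML: its name, and indented under it one key for each argument. apply_moves: Moves the arm, as the interface text tells. Its arguments: {"type":"object","properties":{"series":{"type":"array","items":{"type":"array","items":{"type":"number"}}},"force":{"type":"number"}},"required":["series"]}

```bash
mkdir -p pics; python3 - <<'E'
from plant import arm
import cv2,numpy as np,json
s=arm.state();print(s)
for n in("scene","side"):
    c=arm.read_camera(n);cv2.imwrite(f"pics/{n}0.png",cv2.resize(c["image"][:,:,::-1],(800,600),interpolation=cv2.INTER_CUBIC))
    np.savez(f"{n}.npz",K=c["camera_matrix"],V=c["view"],im=c["image"]);print(n,c["camera_matrix"],c["view"])
E
```

```text
{'time_s': 0.0, 'joints': array([ 2.58591218e-01,  3.85553016e-01,  6.64772599e-03, -5.29370250e-04,
       -1.19402418e+00, -2.58578290e-01]), 'qvel': array([ 0.00128294,  0.00027981,  0.00050635,  0.00160287,  0.00056939,
       -0.00027727]), 'tau': array([ 5.69075401e-04, -3.90661991e+01,  1.87403029e+01,  4.22001421e+00,
        1.09914420e-02, -1.81494070e-04]), 'tool_pos': array([6.24394626e-01, 2.10595733e-05, 2.21465821e-01]), 'tcp_rot': array([-0.00079827, -0.70704188,  0.70717083,  0.00074891]), 'ft_force': array([-0.13983347,  0.31468407, -0.48449959]), 'moment': array([-0.03661783,  0.00963309,  0.01214381]), 'grasp_force': 0.0, 'gripper_width': 0.08678809857020067}
scene [[396.90427375   0.         266.13646025]
 [  0.         396.90427375 193.77968501]
 [  0.           0.           1.        ]] [[ 0.12499695  0.99208199  0.01221011 -0.02346784]
 [ 0.76501113 -0.08853623 -0.63790227 -0.32482753]
 [-0.63177032  0.08907671 -0.77002052  1.30774331]
 [ 0.          0.          0.          1.        ]]
side [[422.58362821   0.         255.83222445]
 [  0.         422.58362821 189.06864505]
 [  0.           0.           1.        ]] [[ 0.76493904 -0.64409857  0.00230363 -0.39503306]
 [-0.4291403  -0.51231261 -0.74389138  0.27523814]
 [ 0.48031955  0.56804298 -0.66829657  0.95384085]
 [ 0.          0.          0.          1.        ]]
```

View pics/scene0.png

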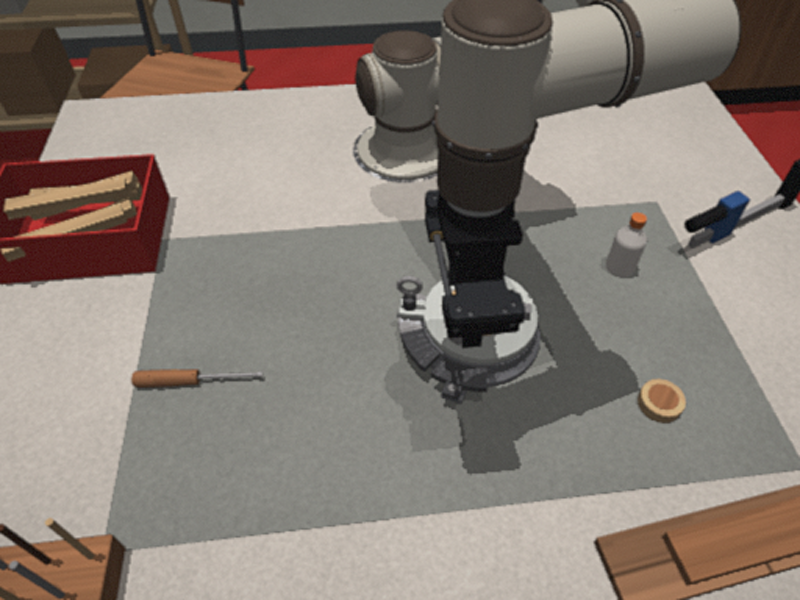

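View pics/side0.png

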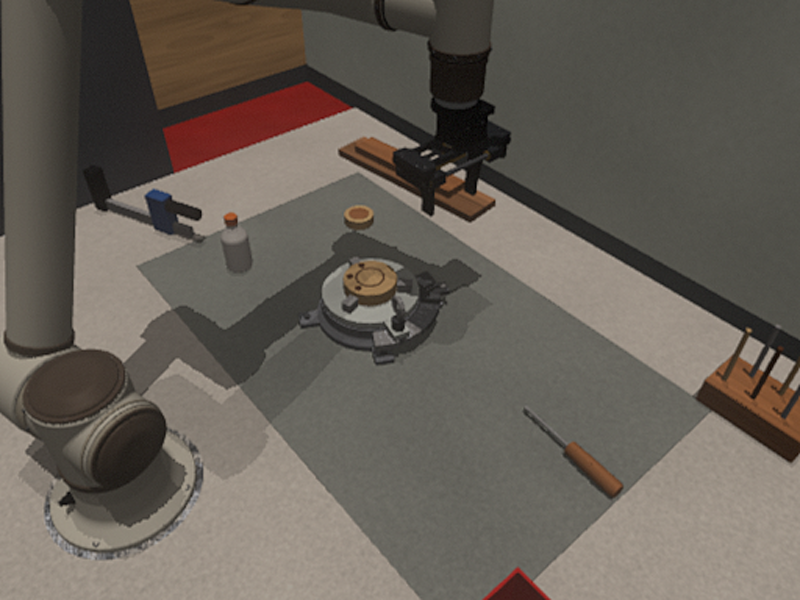

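```bash
python3 - <<'E'
import cv2,numpy as np
a=np.load("scene.npz")["im"];b=np.load("side.npz")["im"]
A=cv2.resize(a[165:265,245:355,::-1],None,fx=5,fy=5,interpolation=cv2.INTER_CUBIC)
B=cv2.resize(b[155:240,185:300,::-1],None,fx=5,fy=5,interpolation=cv2.INTER_CUBIC)
cv2.imwrite("pics/sc.png",A);cv2.imwrite("pics/sd.png",B)
E
```

```text
(no output)
```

View pics/sc.png

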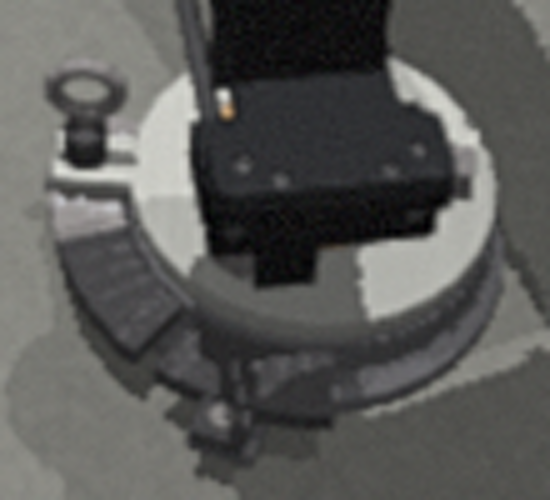

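View pics/sd.png

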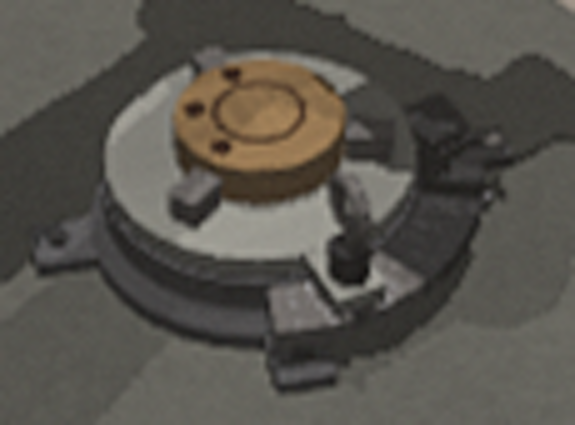

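```bash
cat > h.py <<'E'
import numpy as np
def onplane(K,V,px,z):
    R,t=V[:3,:3],V[:3,3];o=-R.T@t
    d=R.T@np.linalg.solve(K,[px[0],px[1],1.]);return (o+d*(z-o[2])/d[2])[:2]
def proj(K,V,P):
    q=K@(V[:3,:3]@np.array(P)+V[:3,3]);return q[:2]/q[2]
E
python3 - <<'E'
from h import *
from scipy.optimize import least_squares
S={n:np.load(n+".npz") for n in("scene","side")}
off={"scene":(245,165),"side":(185,155)}
f=lambda n,u,z:onplane(S[n]["K"],S[n]["V"],[(u[i]+.5)/5-.5+off[n][i] for i in(0,1)],z)
rs=[f("side",u,.059) for u in[(104,160),(110,190),(145,228),(190,250),(245,262),(130,112),(260,53)]]
rc=[f("scene",u,.059) for u in[(497,195),(480,240),(440,280)]]
for nm,P in(("side",rs),("scene",rc),("both",rs+rc)):
    P=np.array(P);r=least_squares(lambda c:np.hypot(*(P-c).T)-.088,[.6,0]);print(nm,r.x,np.round(r.fun*1e3,1))
c=r.x
for n,u in(("scene",(86,90)),("side",(350,198))):
    p=f(n,u,.106);d=p-c;print(n,p,np.hypot(*d),np.degrees(np.arctan2(d[1],d[0])))
E
```

```text
side [0.49694568 0.05730355] [ 1.5  1.5 -0.2 -0.9  0.3 -2.6  1.1]
scene [0.49047408 0.06180398] [ 0. -0.  0.]
both [0.49651795 0.05749283] [ 1.   1.  -0.6 -1.2  0.1 -3.   1.2  2.2 -0.2 -2.8]
scene [ 0.47352417 -0.04747292] 0.10745474420356847 -102.35602544358494
side [ 0.47674944 -0.0418125 ] 0.10125385339121254 -101.25857270153892
```

Emit:
apply_moves:
  series:
    - [0.01, 0.03, 0, 0, 0, 0, 0.087]
    - [0.01, 0.03, 0, 0, 0, 0, 0.087]
    - [0.01, 0.03, 0, 0, 0, 0, 0.087]
    - [0.01, 0.03, 0, 0, 0, 0, 0.087]
    - [0.01, 0.03, 0, 0, 0, 0, 0.06]
    - [0, 0, 0, 0, 0, 0.105, 0.05]
    - [0, 0, 0, 0, 0, 0.1, 0.04]
    - [0, 0, 0, 0, 0, 0, 0.04]
    - [0, 0, 0, 0, 0, 0, 0.04]
    - [0, 0, 0, 0, 0, 0, 0.04]
  force: 50

```text
time_s: 1.35
tool_pos: [0.475, -0.0499, 0.2224]
tcp_rot: [-0.0, -0.631, 0.776, 0.0]
ft_force: [-0.5, 0.9, 0.5]
gripper_width: 0.0417
grasp_force: 0.0
```

```bash
cat >> h.py <<'E'
from scipy.spatial.transform import Rotation as Ro
def T(s):
    w,x,y,z=s["tcp_rot"];M=np.eye(4);M[:3,:3]=Ro.from_quat([x,y,z,w]).as_matrix();M[:3,3]=s["tool_pos"];return M
E
python3 - <<'E'
from plant import arm
from h import *
import cv2
s=arm.state();c=arm.read_camera("wrist");V=np.linalg.inv(T(s)@c["mount"])
np.savez("w1.npz",K=c["camera_matrix"],V=V,im=c["image"])
print(s["tool_pos"],s["tcp_rot"],s["gripper_width"],c["mount"].round(3).tolist(),c["camera_matrix"])
im=cv2.resize(c["image"][:,:,::-1],(800,600),interpolation=cv2.INTER_CUBIC)
cv2.imwrite("pics/w1.png",im)
b=arm.read_camera("scene")
A=cv2.resize(b["image"][165:265,245:355,::-1],None,fx=5,fy=5,interpolation=cv2.INTER_CUBIC);cv2.imwrite("pics/sc1.png",A)
E
```

```text
[ 0.47496951 -0.0499456   0.22238117] [-1.31077328e-04 -6.31345296e-01  7.75501830e-01  1.03459596e-04] 0.041711708332001426 [[0.0, -0.966, -0.259, 0.071], [1.0, 0.0, -0.001, 0.001], [0.001, -0.259, 0.966, -0.163], [0.0, 0.0, 0.0, 1.0]] [[270.49854451   0.         260.56557128]
 [  0.         270.49854451 190.32897797]
 [  0.           0.           1.        ]]
```

View pics/w1.png

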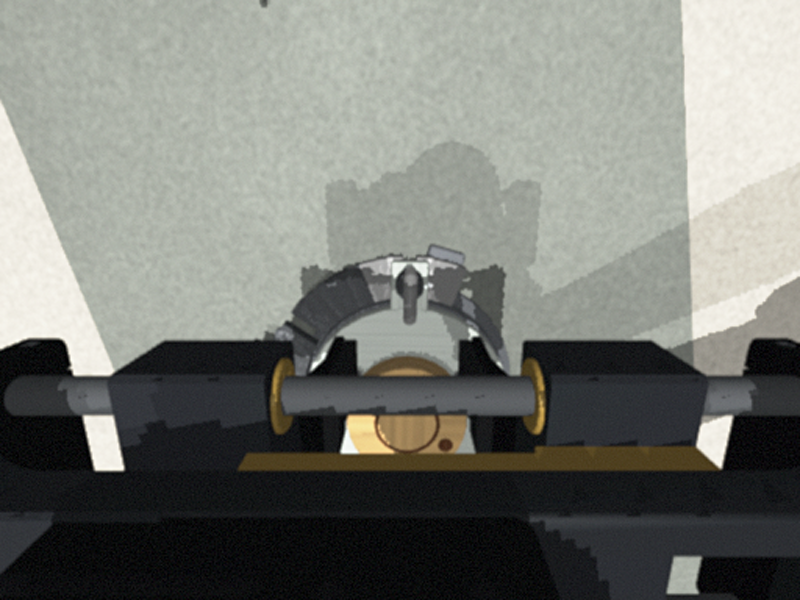

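```bash
python3 - <<'E'
from h import *
import cv2
d=np.load("w1.npz");im=d["im"][152:227,170:330,::-1]
cv2.imwrite("pics/w1c.png",cv2.resize(cv2.convertScaleAbs(im,alpha=1.3,beta=20),None,fx=5,fy=5,interpolation=cv2.INTER_CUBIC))
c=np.array([.4965,.0575])
e=lambda P:((proj(d["K"],d["V"],P)-[170,152]+.5)*5).round(0)
for a in(-101.8,):
  u=np.array([np.cos(np.radians(a)),np.sin(np.radians(a))])
  for r,z in((.11,.106),(.13,.106),(.09,.106),(.11,.126),(.11,.08)):print(r,z,e([*(c+r*u),z]))
E
```

```text
0.11 0.106 [456. 173.]
0.13 0.106 [457.  81.]
0.09 0.106 [456. 263.]
0.11 0.126 [457. 198.]
0.11 0.08 [456. 146.]
```

View pics/w1c.png

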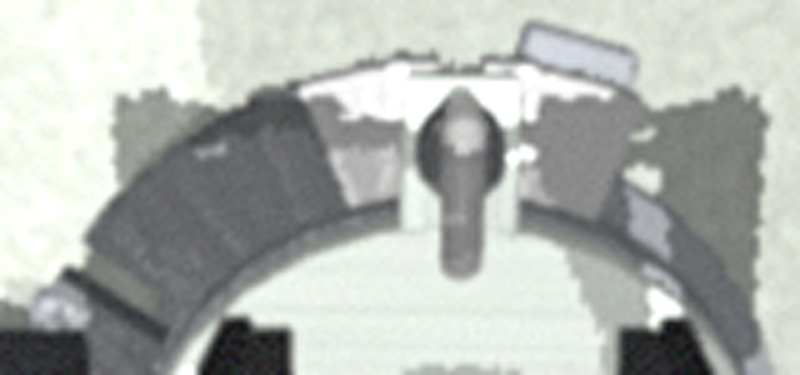

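```bash
python3 - <<'E'
from h import *
d=np.load("w1.npz")
c=np.array([.4955,.0595])
for u in((320,100),(350,200),(95,262),(155,310),(70,272),(165,335),(125,285),(461,150)):
  p=onplane(d["K"],d["V"],((u[0]+.5)/5-.5+170,(u[1]+.5)/5-.5+152),.042)-c
  print(u,np.hypot(*p).round(4),(np.arctan2(p[1],p[0])+np.radians(102)).round(3))
E
```

```text
(320, 100) 0.1206 0.311
(350, 200) 0.0929 0.323
(95, 262) 0.1205 0.945
(155, 310) 0.1003 0.965
(70, 272) 0.1246 0.996
(165, 335) 0.0944 1.013
(125, 285) 0.1106 0.952
(461, 150) 0.1018 0.004
```

Emit:
apply_moves:
  series:
    - [-0.001, 0.001, 0.02, 0, 0, 0, 0.04]
    - [-0.001, 0.001, 0.03, 0, 0, 0, 0.04]
    - [0, 0, 0.03, 0, 0, 0, 0.04]
    - [0, 0, 0.025, 0, 0, 0, 0.04]
    - [0, 0, 0.015, 0, 0, 0, 0.03]
    - [0, 0, 0, 0, 0, 0, 0.022]
    - [0, 0, 0, 0, 0, 0, 0.017]
    - [0, 0, 0, 0, 0, 0, 0.014]
    - [0, 0, 0, 0, 0, 0, 0.013]
    - [0, 0, 0, 0, 0, 0, 0.013]
  force: 5

```text
time_s: 2.7
tool_pos: [0.4736, -0.0476, 0.1029]
tcp_rot: [0.0, -0.631, 0.776, -0.0]
ft_force: [-0.2, -0.1, -0.8]
gripper_width: 0.0137
grasp_force: 0.0
```

```bash
python3 - <<'E'
from plant import arm
from h import *
import cv2
s=arm.state();print(s["tool_pos"],s["ft_force"],s["moment"],s["grasp_force"],s["gripper_width"])
c=arm.read_camera("wrist");b=arm.read_camera("scene");e=arm.read_camera("side")
A=[cv2.resize(x[:,:,::-1],(400,400),interpolation=cv2.INTER_CUBIC) for x in(c["image"][130:230,210:310],b["image"][150:230,240:320])]
cv2.imwrite("pics/m2.png",np.hstack(A))
E
```

```text
[ 0.47355599 -0.04757787  0.10288424] [-0.21679534 -0.0751548  -0.79071647] [ 0.0434126  -0.01827359 -0.04063448] 0.0 0.01373782269883743
```

View pics/m2.png

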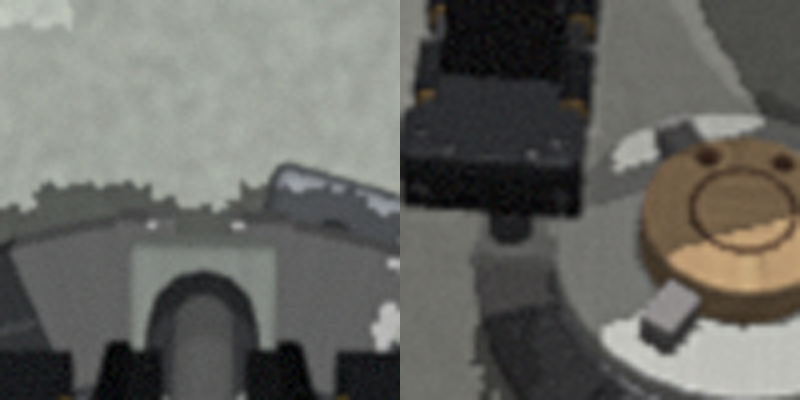

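Emit:
apply_moves:
  series:
    - [0, 0, 0, 0, 0, 0, 0.012]
    - [0, 0, 0, 0, 0, 0, 0.011]
    - [0, 0, 0, 0, 0, 0, 0.01]
    - [0, 0, 0, 0, 0, 0, 0.009]
    - [0, 0, 0, 0, 0, 0, 0.008]
    - [0, 0, 0, 0, 0, 0, 0.007]
    - [0, 0, 0, 0, 0, 0, 0.006]
    - [0, 0, 0, 0, 0, 0, 0.006]
    - [0, 0, 0, 0, 0, 0, 0.006]
    - [0, 0, 0, 0, 0, 0, 0.006]
  force: 4

```text
time_s: 4.1
tool_pos: [0.4736, -0.0476, 0.1026]
tcp_rot: [0.0, -0.631, 0.776, -0.0]
ft_force: [1.7, -0.7, -1.5]
gripper_width: 0.0089
grasp_force: 4.0
```

Emit:
apply_moves:
  series:
    - [0, -0.0003, 0, 0, 0, 0, 0.004]
    - [0, 0, 0, 0, 0, 0, 0.004]
    - [0, 0, 0, 0, 0, 0, 0.004]
    - [0, 0, -0.001, 0, 0, 0, 0.004]
    - [0, 0, -0.001, 0, 0, 0, 0.004]
    - [0, 0, -0.001, 0, 0, 0, 0.004]
    - [0, 0, -0.001, 0, 0, 0, 0.004]
    - [0, 0, 0, 0, 0, 0, 0.004]
    - [0, 0, 0, 0, 0, 0, 0.004]
    - [0, 0, 0, 0, 0, 0, 0.004]
  force: 40

```text
time_s: 5.35
tool_pos: [0.4734, -0.0476, 0.1064]
tcp_rot: [-0.0, -0.631, 0.776, 0.0]
ft_force: [2.1, 0.1, -10.1]
gripper_width: 0.0077
grasp_force: 40.0
```

Emit:
apply_moves:
  series:
    - [0, 0, -0.001, 0, 0, 0, 0.004]
    - [0, 0, -0.001, 0, 0, 0, 0.004]
    - [0, 0, -0.001, 0, 0, 0, 0.004]
    - [0, 0, -0.001, 0, 0, 0, 0.004]
    - [0, 0, -0.001, 0, 0, 0, 0.004]
    - [0, 0, -0.001, 0, 0, 0, 0.004]
    - [0, 0, -0.001, 0, 0, 0, 0.004]
    - [0, 0, -0.0005, 0, 0, 0, 0.004]
    - [0, 0, 0, 0, 0, 0, 0.004]
    - [0, 0, 0, 0, 0, 0, 0.004]

```text
time_s: 6.6
tool_pos: [0.4735, -0.0477, 0.1139]
tcp_rot: [-0.0, -0.631, 0.776, 0.0]
ft_force: [1.1, 2.0, -12.2]
gripper_width: 0.0083
grasp_force: 40.0
```

Emit:
apply_moves:
  series:
    - [-0.0001, -0.0022, 0, 0, 0, -0.02, 0.004]
    - [-0.0001, -0.0044, 0, 0, 0, -0.04, 0.004]
    - [-0.0001, -0.0044, 0, 0, 0, -0.04, 0.004]
    - [-0.0001, -0.0044, 0, 0, 0, -0.04, 0.004]
    - [-0.0001, -0.0044, 0, 0, 0, -0.04, 0.004]
    - [-0.0001, -0.0044, 0, 0, 0, -0.04, 0.004]
    - [-0.0001, -0.0044, 0, 0, 0, -0.04, 0.004]
    - [-0.0001, -0.0044, 0, 0, 0, -0.04, 0.004]
    - [0, 0, 0, 0, 0, 0, 0.004]
    - [0, 0, 0, 0, 0, 0, 0.004]

```text
time_s: 7.85
tool_pos: [0.5064, -0.05, 0.114]
tcp_rot: [0.001, 0.74, -0.673, 0.0]
ft_force: [2.4, -4.2, -12.6]
gripper_width: 0.0081
grasp_force: 40.0
```

Emit:
apply_moves:
  series:
    - [0.0002, -0.0033, 0, 0, 0, -0.03, 0.004]
    - [-0.0001, -0.0044, 0, 0, 0, -0.04, 0.004]
    - [0, -0.0044, 0, 0, 0, -0.04, 0.004]
    - [-0.0001, -0.0044, 0, 0, 0, -0.04, 0.004]
    - [-0.0001, -0.0044, 0, 0, 0, -0.04, 0.004]
    - [-0.0001, -0.0044, 0, 0, 0, -0.04, 0.004]
    - [-0.0001, -0.0044, 0, 0, 0, -0.04, 0.004]
    - [-0.0001, -0.0044, 0, 0, 0, -0.04, 0.004]
    - [0, 0, 0, 0, 0, 0, 0.004]
    - [0, 0, 0, 0, 0, 0, 0.004]

```text
time_s: 9.1
tool_pos: [0.5404, -0.0419, 0.1143]
tcp_rot: [0.0, 0.835, -0.55, 0.001]
ft_force: [3.3, -5.0, -11.3]
gripper_width: 0.008
grasp_force: 40.0
```

Emit:
apply_moves:
  series:
    - [0.0002, 0, 0.0005, 0, 0, 0, 0.004]
    - [0, 0, 0.0005, 0, 0, 0, 0.004]
    - [0, 0, 0.0005, 0, 0, 0, 0.004]
    - [0, 0, 0.0005, 0, 0, 0, 0.004]
    - [0, 0, 0.0005, 0, 0, 0, 0.004]
    - [0, 0, 0, 0, 0, 0, 0.004]
    - [0, 0, 0, 0, 0, 0, 0.004]
    - [0, 0, 0, 0, 0, 0, 0.004]
    - [0, 0, 0, 0, 0, 0, 0.004]
    - [0, 0, 0, 0, 0, 0, 0.004]

```text
time_s: 10.35
tool_pos: [0.5405, -0.0419, 0.1119]
tcp_rot: [0.0, 0.835, -0.55, 0.001]
ft_force: [3.2, -5.2, -11.1]
gripper_width: 0.008
grasp_force: 40.0
```

Emit:
apply_moves:
  series:
    - [0, 0, 0.0005, 0, 0, 0, 0.004]
    - [0, 0, 0, 0, 0, 0, 0.008]
    - [0, 0, 0, 0, 0, 0, 0.01]
    - [0, 0, 0, 0, 0, 0, 0.012]
    - [0, 0, 0, 0, 0, 0, 0.012]
    - [0, 0, 0, 0, 0, 0, 0.012]
    - [0, 0, 0, 0, 0, 0, 0.012]
    - [0, 0, 0, 0, 0, 0, 0.012]
    - [0, 0, 0, 0, 0, 0, 0.012]
    - [0, 0, 0, 0, 0, 0, 0.012]
  force: 10

```text
time_s: 11.6
tool_pos: [0.5396, -0.0414, 0.111]
tcp_rot: [0.0, 0.835, -0.55, -0.0]
ft_force: [0.0, 0.4, 0.0]
gripper_width: 0.0122
grasp_force: 0.0
```

Emit:
apply_moves:
  series:
    - [0, -0.0011, 0.002, 0, 0, -0.01, 0.012]
    - [0, -0.0022, 0.002, 0, 0, -0.02, 0.012]
    - [0, -0.0022, 0, 0, 0, -0.02, 0.012]
    - [0, -0.0022, 0, 0, 0, -0.02, 0.012]
    - [0, -0.0022, 0, 0, 0, -0.02, 0.012]
    - [0, -0.0022, 0, 0, 0, -0.02, 0.012]
    - [0, -0.0011, 0, 0, 0, -0.01, 0.012]
    - [0, 0, 0, 0, 0, 0, 0.012]
    - [0, 0, 0, 0, 0, 0, 0.012]
    - [0, 0, 0, 0, 0, 0, 0.012]

```text
time_s: 12.85
tool_pos: [0.5476, -0.0371, 0.1061]
tcp_rot: [0.003, 0.866, -0.5, -0.003]
ft_force: [-5.9, -3.9, 2.0]
gripper_width: 0.0121
grasp_force: 3.9
```

Emit:
apply_moves:
  series:
    - [0, 0, 0, 0, 0, 0, 0.012]
    - [0, 0, 0, 0, 0, 0, 0.012]
    - [0, -0.0005, 0, 0, 0, -0.005, 0.012]
    - [0, -0.0006, 0, 0, 0, -0.005, 0.012]
    - [0, -0.0005, 0, 0, 0, -0.005, 0.012]
    - [0, -0.0006, 0, 0, 0, -0.005, 0.012]
    - [0, 0, 0, 0, 0, 0, 0.012]
    - [0, 0, 0, 0, 0, 0, 0.012]
    - [0, 0, 0, 0, 0, 0, 0.012]
    - [0, 0, 0, 0, 0, 0, 0.012]

```text
time_s: 14.1
tool_pos: [0.5495, -0.036, 0.1061]
tcp_rot: [0.003, 0.871, -0.491, -0.003]
ft_force: [-7.0, -3.5, 2.9]
gripper_width: 0.0124
grasp_force: 3.9
```

```bash
python3 - <<'E'
from plant import arm
import cv2,numpy as np
s=arm.state();print(s["time_s"],s["tool_pos"],s["ft_force"],s["moment"],s["joints"])
c=arm.read_camera("wrist");b=arm.read_camera("scene");e=arm.read_camera("side")
A=[cv2.resize(x[:,:,::-1],(400,400),interpolation=cv2.INTER_CUBIC) for x in(c["image"][130:230,210:310],e["image"][140:240,200:300])]
cv2.imwrite("pics/m3.png",np.hstack(A))
E
```

```text
14.1 [ 0.54948758 -0.03600839  0.1060611 ] [-6.96796424 -3.52344773  2.92966798] [-1.23088117  2.0173586  -0.01343548] [ 2.29084665e-01  3.77883604e-01 -3.26556172e-01  2.06931020e-04
 -8.75785170e-01  3.15238766e-01]
```

View pics/m3.png

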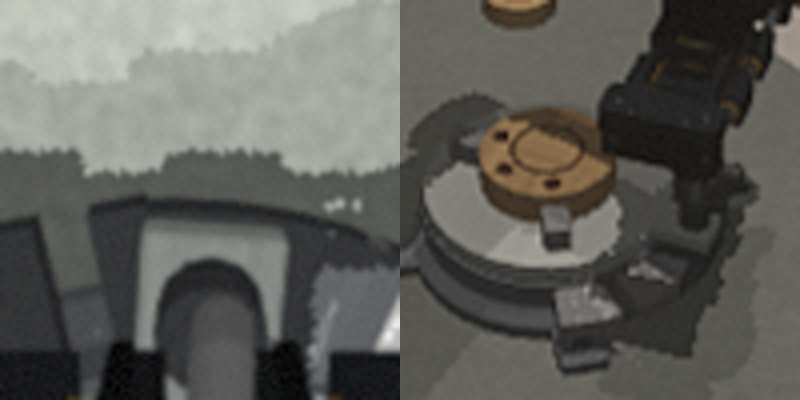

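Emit:
apply_moves:
  series:
    - [0, -0.0016, 0, 0, 0, -0.015, 0.012]
    - [0, -0.0016, 0, 0, 0, -0.015, 0.012]
    - [0, -0.0016, 0, 0, 0, -0.015, 0.012]
    - [0, -0.0017, 0, 0, 0, -0.015, 0.012]
    - [0, -0.0017, 0, 0, 0, -0.015, 0.012]
    - [0, -0.0017, 0, 0, 0, -0.015, 0.012]
    - [0, -0.0017, 0, 0, 0, -0.015, 0.012]
    - [0, -0.0017, 0, 0, 0, -0.015, 0.012]
    - [0, 0, 0, 0, 0, 0, 0.012]
    - [0, 0, 0, 0, 0, 0, 0.012]

```text
time_s: 15.5
tool_pos: [0.5608, -0.0289, 0.1063]
tcp_rot: [0.003, 0.899, -0.438, -0.003]
ft_force: [-5.7, -6.0, 3.3]
gripper_width: 0.0124
grasp_force: 4.2
```

Emit:
apply_moves:
  series:
    - [0, -0.0011, 0, 0, 0, -0.01, 0.012]
    - [0, -0.0011, 0, 0, 0, -0.01, 0.012]
    - [0, -0.0011, 0, 0, 0, -0.01, 0.012]
    - [0, -0.0011, 0, 0, 0, -0.01, 0.012]
    - [0, -0.0011, 0, 0, 0, -0.01, 0.012]
    - [0, -0.0011, 0, 0, 0, -0.01, 0.012]
    - [0, -0.0011, 0, 0, 0, -0.01, 0.012]
    - [0, 0, 0, 0, 0, 0, 0.012]
    - [0, 0, 0, 0, 0, 0, 0.012]
    - [0, 0, 0, 0, 0, 0, 0.012]

```text
time_s: 16.75
tool_pos: [0.5679, -0.0236, 0.1063]
tcp_rot: [0.002, 0.914, -0.406, -0.002]
ft_force: [-4.3, -4.3, 3.0]
gripper_width: 0.0118
grasp_force: 3.2
```

Emit:
apply_moves:
  series:
    - [0, -0.0008, 0, 0, 0, -0.007, 0.012]
    - [0, -0.0008, 0, 0, 0, -0.007, 0.012]
    - [0, -0.0008, 0, 0, 0, -0.007, 0.012]
    - [0, -0.0008, 0, 0, 0, -0.007, 0.012]
    - [0, 0, 0, 0, 0, 0, 0.012]
    - [0, 0, 0, 0, 0, 0, 0.012]
    - [0, 0, 0, 0, 0, 0, 0.012]
    - [0, 0, 0, 0, 0, 0, 0.012]
    - [0, 0, 0, 0, 0, 0, 0.012]
    - [0, 0, 0, 0, 0, 0, 0.012]

```text
time_s: 18.0
tool_pos: [0.5726, -0.0198, 0.1071]
tcp_rot: [-0.0, 0.92, -0.393, 0.0]
ft_force: [-0.7, -1.1, -0.6]
gripper_width: 0.0123
grasp_force: 0.4
```

Emit:
apply_moves:
  series:
    - [0, -0.0006, 0, 0, 0, -0.005, 0.012]
    - [0, -0.0006, 0, 0, 0, -0.005, 0.012]
    - [0, 0, 0, 0, 0, 0, 0.012]
    - [0, 0, 0, 0, 0, 0, 0.012]
    - [0, 0, 0, 0, 0, 0, 0.012]
    - [0, 0, 0, 0, 0, 0, 0.012]
    - [0, 0, 0, 0, 0, 0, 0.012]
    - [0, 0, 0, 0, 0, 0, 0.012]
    - [0, 0, 0, 0, 0, 0, 0.012]
    - [0, 0, 0, 0, 0, 0, 0.012]

```text
time_s: 19.25
tool_pos: [0.5734, -0.019, 0.107]
tcp_rot: [0.0, 0.921, -0.388, -0.0]
ft_force: [-0.8, -1.7, -0.1]
gripper_width: 0.0119
grasp_force: 0.9
```

```bash
python3 - <<'E'
from plant import arm
import cv2,numpy as np
s=arm.state();print(s["time_s"],s["tool_pos"],s["ft_force"],s["grasp_force"])
c=arm.read_camera("wrist");b=arm.read_camera("scene");e=arm.read_camera("side")
A=[cv2.resize(x[:,:,::-1],(400,400),interpolation=cv2.INTER_CUBIC) for x in(c["image"][130:230,210:310],e["image"][145:215,240:310])]
cv2.imwrite("pics/m4.png",np.hstack(A))
E
```

```text
19.25 [ 0.5734143  -0.01901326  0.10703465] [-0.76805557 -1.7285175  -0.12662867] 0.8593585062772036
```

View pics/m4.png

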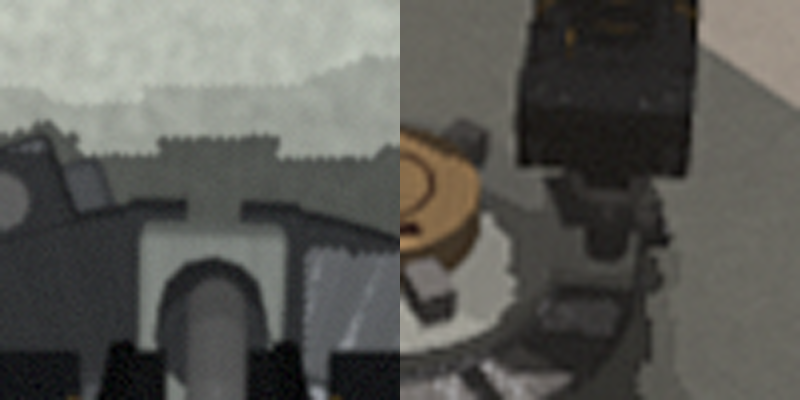

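Emit:
apply_moves:
  series:
    - [0, -0.0005, 0, 0, 0, -0.005, 0.012]
    - [0, -0.0005, 0, 0, 0, -0.005, 0.012]
    - [0, -0.0005, 0, 0, 0, -0.005, 0.012]
    - [0, 0, 0, 0, 0, 0, 0.012]
    - [0, 0, 0, 0, 0, 0, 0.012]
    - [0, 0, 0, 0, 0, 0, 0.012]
    - [0, 0, 0, 0, 0, 0, 0.012]
    - [0, 0, 0, 0, 0, 0, 0.012]
    - [0, 0, 0, 0, 0, 0, 0.012]
    - [0, 0, 0, 0, 0, 0, 0.012]

```text
time_s: 20.65
tool_pos: [0.5744, -0.018, 0.107]
tcp_rot: [0.0, 0.924, -0.381, -0.0]
ft_force: [-1.8, -2.5, 0.5]
gripper_width: 0.0122
grasp_force: 1.5
```

Emit:
apply_moves:
  series:
    - [0, -0.0005, 0, 0, 0, -0.004, 0.012]
    - [0, -0.0005, 0, 0, 0, -0.004, 0.012]
    - [0, 0, 0, 0, 0, 0, 0.012]
    - [0, 0, 0, 0, 0, 0, 0.012]
    - [0, 0, 0, 0, 0, 0, 0.012]
    - [0, 0, 0, 0, 0, 0, 0.012]
    - [0, 0, 0, 0, 0, 0, 0.012]
    - [0, 0, 0, 0, 0, 0, 0.012]
    - [0, 0, 0, 0, 0, 0, 0.012]
    - [0, 0, 0, 0, 0, 0, 0.012]

```text
time_s: 21.9
tool_pos: [0.5745, -0.0179, 0.107]
tcp_rot: [0.001, 0.926, -0.378, -0.001]
ft_force: [-2.6, -4.1, 0.5]
gripper_width: 0.0118
grasp_force: 2.7
```

```bash
python3 - <<'E'
from plant import arm
import cv2,numpy as np
s=arm.state();print(s["time_s"],s["tool_pos"],s["ft_force"],s["grasp_force"])
E
```

```text
21.9 [ 0.57449117 -0.01785661  0.10698583] [-2.56919208 -4.12959669  0.50831793] 2.6634404541982803
```

Emit:
apply_moves:
  series:
    - [0, 0.0008, 0, 0, 0, 0.004, 0.012]
    - [0, 0.0008, 0, 0, 0, 0.004, 0.012]
    - [0, 0.0008, 0, 0, 0, 0, 0.012]
    - [0, 0, 0, 0, 0, 0, 0.02]
    - [0, 0, 0, 0, 0, 0, 0.04]
    - [0, 0, 0, 0, 0, 0, 0.04]
    - [0, 0, 0, 0, 0, 0, 0.04]
    - [0, 0, -0.01, 0, 0, 0, 0.04]
    - [0, 0, -0.02, 0, 0, 0, 0.04]
    - [0, 0, -0.03, 0, 0, 0, 0.04]

```text
time_s: 23.15
tool_pos: [0.5731, -0.0191, 0.1676]
tcp_rot: [0.0, 0.924, -0.381, -0.001]
ft_force: [0.7, 0.5, 1.2]
gripper_width: 0.0398
grasp_force: 0.0
```

Emit:
apply_moves:
  series:
    - [0, 0, -0.04, 0, 0, 0, 0.04]
    - [0, 0, -0.03, 0, 0, 0, 0.04]
    - [-0.03, 0, 0, 0, 0, 0, 0.04]
    - [-0.04, 0, 0, 0, 0, 0, 0.04]
    - [-0.04, 0, 0, 0, 0, 0, 0.04]
    - [-0.04, 0, 0, 0, 0, 0, 0.04]
    - [-0.03, 0, 0, 0, 0, 0, 0.04]
    - [0, 0, 0, 0, 0, 0, 0.04]
    - [0, 0, 0, 0, 0, 0, 0.04]
    - [0, 0, 0, 0, 0, 0, 0.04]

```text
time_s: 24.4
tool_pos: [0.4465, 0.1075, 0.2371]
tcp_rot: [0.0, 0.924, -0.382, 0.0]
ft_force: [0.4, 0.2, -0.2]
gripper_width: 0.0398
grasp_force: 0.0
```

```bash
python3 - <<'E'
from plant import arm
from h import *
import cv2
s=arm.state();print(s["time_s"],s["tool_pos"],s["ft_force"])
b=arm.read_camera("scene");e=arm.read_camera("side")
np.savez("end.npz",a=b["image"],b=e["image"])
S={n:np.load(n+".npz") for n in("scene","side")}
P=np.array([.4958,.0601]);th=np.radians(-101.75)+.965
out=[]
for n,im in(("scene",b["image"]),("side",e["image"])):
  K,V=S[n]["K"],S[n]["V"];f=lambda z,t=th:proj(K,V,[*(P+.11*np.array([np.cos(t),np.sin(t)])),z])
  o=f(.1).astype(int)-25;print(n,o)
  for z in(.08,.106,.1145,.126,.1345):print(z,((f(z)-o+.5)*8).round(0))
  out.append(cv2.resize(im[o[1]:o[1]+50,o[0]:o[0]+50,::-1],(400,400),interpolation=cv2.INTER_CUBIC))
  t=np.radians(-101.75);print("start ring pred native",f(.106,t))
cv2.imwrite("pics/m5.png",np.hstack(out))
E
```

```text
24.4 [0.44653206 0.10749306 0.23711326] [ 0.40690919  0.19091221 -0.22161255]
scene [254 191]
0.08 [207. 253.]
0.106 [211. 197.]
0.1145 [212. 179.]
0.126 [214. 153.]
0.1345 [215. 133.]
start ring pred native [261.74151881 182.56441908]
side [251 151]
0.08 [202. 252.]
0.106 [205. 194.]
0.1145 [206. 175.]
0.126 [207. 148.]
0.1345 [208. 128.]
start ring pred native [255.04766779 195.93952786]
```

View pics/m5.png

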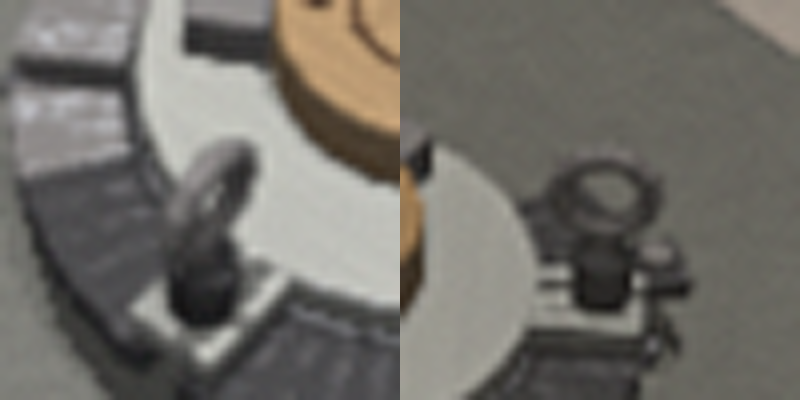

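```bash
python3 -c "
from plant import arm
print(arm.sign_off())"
```

```text
the job is handed in; nothing more can be done
None
```

The turntable is locked in the next slot, at about 0.96 rad. The final pictures from both fixed cameras put the ring at its pin-home height, the arm is clear of everything, and the job was handed in at about 24.5 s.

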